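Sweep the used test cassettes into the waste tray

ROBOT

A 6-joint arm with a two-finger parallel gripper is mounted at the origin on the work surface. World frame = base frame: x ahead of the robot, y to its left, z up, the work surface at z = 0. Lengths are in m, angles in rad, forces in N, time in s.
With the tool pointing down it reaches from about 0.35 to 0.775 m from the base axis. Payload 5.5 kg.
Tool frame: the origin (TCP) lies at the very end of the fingers, on their centre line; the grasp point (between the pads) lies 19 mm behind it; z points along the fingers, y is the line along which they close (so a half turn about z gives the same grasp; the last joint's range is limited). The gripper opens to 85 mm and grips with 20 to 120 N. Pads are 22 mm wide; open, the fingers measure 114 mm over their backs; the gripper's body (76 mm by 85 mm) begins 54 mm behind the grasp point. The pads swing forward as they close: fully open they stand 13 mm farther back than shut.
Start: joints at [1.041, 0.313, 0.046, 1.304, 0, 1.431], TCP at [0.219, 0.532, 0.208] pointing down, gripper open.
Joint ranges: [-2.76, 2.76], [-0.86, 1.69], [-1.03, 1.26], [-2.2, 2.34], [-1.47, 1.5], [-3.14, 3.14]. Speed limits (rad/s): [2.57, 2.57, 3.14, 3.14, 3.14, 3.14].

INTERFACE

Orientations are given as a rotation vector (axis times angle).
In Python, from rig import env, camera, calibration, close_job, nets gives the robot as it stands. Calls block until the motion is done:
- env.reach(position, orientation): joint-space move of the TCP to a pose.
- env.move_linear(position, frame=None, velocity=0.15, threshold=None): straight line of the TCP; frame=None keeps the orientation; velocity is the mean speed in m/s. With threshold (N) it stops when the force on the tool has changed by that much, and returns True; else False.
- env.move_joints(angles): joint-space move.
- env.gripper_to(opening): finger opening in m; the grip force is fixed at half the most; returns when the fingers have stopped.
- env.sleep(seconds).
- env.solve_ik(position, orientation): joint angles nearest the present ones, or None.
- env.get_state(): the state.
- camera(name): name is "scene" or "top"; returns (picture, depth): 420x560x3 uint8, red, green, blue; 420x560 float32, m along the optical axis (not along the pixel's ray), 0 where there is no reading.
- calibration(name): a dict with "fx", "fy", "cx", "cy" (pixels), "k1" (the pictures are not rectified: a ray, as slopes to the right and down, at radius r is drawn at 1 + k1 r^2 times it, then the intrinsics apply), "cam_to_world" (4x4, takes a point from camera to world coordinates). Camera axes: x right, y up, looking along -z (the intrinsics and any distortion apply to the point x, -y, -z); pixel columns grow to the right and rows downward; lengths in m; the calibration is good to about 2 mm. A picture is of the moment at which its call begins. calibration takes no time and is no camera call.
A pose or a line that the arm cannot do raises env.MotionError and nothing moves.
- close_job(): hands the job in; it is judged then, once.
Trained networks look in the newest picture that a camera, given by its name, has taken for a name from the list of things; names that differ only in an ending like _2 or _b are one class to them, and where a whole thing is asked for, a point or a joint stands for the part that bears it (a point fixed in the world has none). Each returns a list of dicts, best first, with "confidence" (0 to 1); they miss things now and then, are a little off and sometimes report something else, mostly with a low value. They report only what shows in the picture. A call takes as long as a camera call. They do not tell look-alikes from the thing itself.
- nets.find_in(camera, name): "uv" ([column, row] in pixels, amid what is visible of it).
- nets.tip_of(camera, name): "uv" ([column, row] in pixels: a listed point, or the origin of a listed thing).
The state is a dict: "time": time; "joint_positions": joint angles; "qd": joint speeds; "joint_efforts": joint torques, N m; "tcp_pos": TCP position; "tool_rot": TCP orientation; "wrist_force": force on the tool from outside, world axes, zero at the start; "torque": the same for the moment, N m; "opening": finger opening in m; "grasp_force": force on a finger pad.
Only numpy, scipy, OpenCV 4.12 (cv2) and the standard library are available. Lean on these libraries where they do the work, as an engineer would, in place of code of your own. Each camera call takes 0.05 s, during which the arm holds its last target. There are 200 camera calls.

TASK

Sweep the three used white test cassettes with the fingers across the green board and over its edge, so that they all drop into the red waste tray. Push them along the board only, do not pick them up, and leave the three sample cups standing where they are.

Things in the scene. Friction and masses are not known exactly. Their poses are not given: they have to be found in the camera images.
- board: green sorting board on low feet, 280 x 250 mm (x by y), its flat top 52 mm above the bench; origin on the bench under its centre, z up. Steel strips 8 mm wide and 10 mm high run along its two x edges; the two y edges are open, and a tray stands against each. Fixed
- waste_tray: red open tray, 280 x 110 mm (x by y), 37 mm high, walls and floor 4 mm thick; origin on the bench under its centre, axes parallel to the board's. Its long side is tucked 8 mm under an open y edge of the board (its centre 172 mm from the board's centre), so that what is pushed over that edge drops into it. It may be at the board's +y or -y edge. Fixed
- supply_tray: grey tray of the same size at the opposite edge of the board, holding clean white caps and pipettes, all below its rim. Fixed
- used_1: used test cassette, a flat white plastic block with two blue dots and a grey window, 60 x 22 x 9 mm (x, y, z), 14 to 28 g, loose; origin at its centre, 4.5 mm above the board's top; its long x axis lies within 0.35 rad of the board's x. It starts in the lane on the board's -x side, towards -y, its centre 68 to 78 mm from the board's centre line
- used_2: used test cassette, a flat white plastic block with two blue dots and a grey window, 60 x 22 x 9 mm (x, y, z), 14 to 28 g, loose; origin at its centre, 4.5 mm above the board's top; its long x axis lies within 0.35 rad of the board's x. It starts in the same lane on the board's -x side, 80 to 120 mm further to +y, its centre 68 to 78 mm from the board's centre line
- used_3: used test cassette, a flat white plastic block with two blue dots and a grey window, 60 x 22 x 9 mm (x, y, z), 14 to 28 g, loose; origin at its centre, 4.5 mm above the board's top; its long x axis lies within 0.35 rad of the board's x. It starts alone in the lane on the board's +x side, its centre 68 to 78 mm from the board's centre line
- cup_1: clear sample cup with green leaves, 37 mm across and 36 mm high, loose, standing within 4 mm of the board's centre line (x = 0 of the board), between the two lanes; origin at the centre of its foot
- cup_2: clear sample cup with carrot cubes, 37 mm across and 36 mm high, loose, standing within 4 mm of the board's centre line (x = 0 of the board), between the two lanes; origin at the centre of its foot
- cup_3: clear sample cup with chickpeas, 37 mm across and 36 mm high, loose, standing within 4 mm of the board's centre line (x = 0 of the board), between the two lanes; origin at the centre of its foot
Mind the look-alikes: they are no part of the job. Leave any turquoise look-alike of the used_3 alone. What is shaped like the cup_3 but pink is not meant.

How it is judged:
At the end, for the whole second after the job is handed in: The centre of each of the three used cassettes is within the red tray's inner walls and less than 45 mm above the bench, at rest (under 20 mm/s); each sample cup is upright (within 0.3 rad) and within 15 mm of where it started (x of used_1 in the frame of waste_tray between -0.136 and 0.136 m and y of used_1 in the frame of waste_tray between -0.051 and 0.051 m and height (world z) of each of used_1, used_2, used_3 below 0.045 m and linear speed of each of used_1, used_2, used_3 below 0.02 m/s and x of used_2 in the frame of waste_tray between -0.136 and 0.136 m and y of used_2 in the frame of waste_tray between -0.051 and 0.051 m and x of used_3 in the frame of waste_tray between -0.136 and 0.136 m and y of used_3 in the frame of waste_tray between -0.051 and 0.051 m and distance of each of cup_1, cup_2, cup_3 from where it was at the start of the episode below 0.015 m and angle between each of cup_1, cup_2, cup_3's own z axis and vertical below 0.3 rad); the robot touches nothing.
It fails at once if a used cassette is lifted off the board (its centre more than 82 mm above the bench, 25 mm higher than it lay) (height (world z) of any of used_1, used_2, used_3 above 0.082 m).
It fails at once if a sample cup is shifted more than 15 mm or tipped more than 0.3 rad (distance of any of cup_1, cup_2, cup_3 from where it was at the start of the episode above 0.015 m or angle between any of cup_1, cup_2, cup_3's own z axis and vertical above 0.3 rad).
It also fails if it takes over 48 s, if anything falls off the work surface, if the arm or the gripper's body presses on something with over 40 N, if the wrist force passes 120 N, or if a joint passes its speed limit or range.

## Working session

There is one attempt and no reset: what is moved stays moved. The work goes in short steps, each a Python script; the robot and the scene stay as the last script left them, time stands still between calls to the robot, and variables do not carry over. Pictures are saved under pics/ and viewed, at most 10 in all, crops included, and the job is handed in when it is done.

```bash
mkdir -p pics; ls
cat > h.py <<'E'
import numpy as np, cv2
from rig import env, camera, calibration, close_job, nets
def world(cam,uv,z):
    "pixel -> world on plane z"
    c=calibration(cam);x=(uv[0]-c['cx'])/c['fx'];y=(uv[1]-c['cy'])/c['fy']
    rd=np.hypot(x,y);r=rd
    for _ in range(20): r=rd/(1+c['k1']*r*r)
    s=r/rd if rd>0 else 1
    T=np.array(c['cam_to_world']);d=T[:3,:3]@np.array([x*s,-y*s,-1]);o=T[:3,3]
    return o+d*(z-o[2])/d[2]
E
python3 - <<'E'
from h import *
for n in ['top','scene']:
    p,d=camera(n); cv2.imwrite(f'pics/{n}0.png',p[...,::-1]); np.save(f'{n}0.npy',d)
    for t,z in [('board',.052),('used_1',.061),('cup_1',.052),('waste_tray',0),('supply_tray',0)]:
        for r in nets.tip_of(n,t): print(n,t,np.round(r['uv']),round(r['confidence'],2),np.round(world(n,r['uv'],z),3))
E
```

```text
pics
top board [286. 240.] 0.65 [0.57  0.049 0.052]
top used_1 [323. 271.] 0.93 [ 0.51  -0.019  0.061]
top used_1 [264. 278.] 0.67 [0.499 0.093 0.061]
top used_1 [201. 140.] 0.67 [0.762 0.211 0.061]
top used_1 [259. 198.] 0.62 [0.649 0.1   0.061]
top used_1 [326. 234.] 0.34 [ 0.58  -0.027  0.061]
top cup_1 [285. 243.] 0.78 [0.563 0.052 0.052]
top cup_1 [240. 242.] 0.77 [0.566 0.136 0.052]
top cup_1 [142. 265.] 0.64 [0.524 0.326 0.052]
top cup_1 [325. 231.] 0.62 [ 0.584 -0.026  0.052]
top waste_tray [198. 247.] 0.94 [0.556 0.224 0.   ]
top supply_tray [368. 229.] 0.91 [ 0.588 -0.12   0.   ]
scene board [249. 204.] 0.59 [0.593 0.036 0.052]
scene used_1 [291. 203.] 0.92 [0.646 0.097 0.061]
scene used_1 [201. 192.] 0.78 [ 0.518 -0.024  0.061]
scene used_1 [244. 156.] 0.6 [0.498 0.093 0.061]
scene used_1 [382. 228.] 0.59 [0.791 0.194 0.061]
scene cup_1 [218. 219.] 0.78 [ 0.582 -0.029  0.052]
scene cup_1 [248. 193.] 0.69 [0.57  0.049 0.052]
scene cup_1 [278. 167.] 0.64 [0.559 0.135 0.052]
scene cup_1 [337. 127.] 0.61 [0.554 0.302 0.052]
scene waste_tray [308. 161.] 0.88 [0.555 0.22  0.   ]
scene supply_tray [186. 263.] 0.63 [ 0.597 -0.12   0.   ]
```

View pics/top0.png

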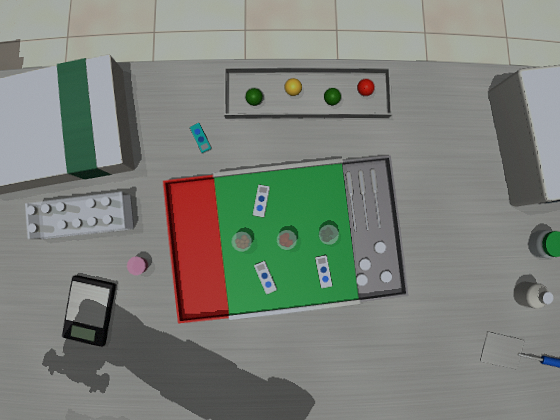

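Run:
```python
import cv2
p=cv2.imread('pics/top0.png');cv2.imwrite('pics/crop0.png',cv2.resize(p[150:320,160:410],None,fx=3.2,fy=3.2,interpolation=cv2.INTER_CUBIC))
```

```text
(no output)
```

View pics/crop0.png

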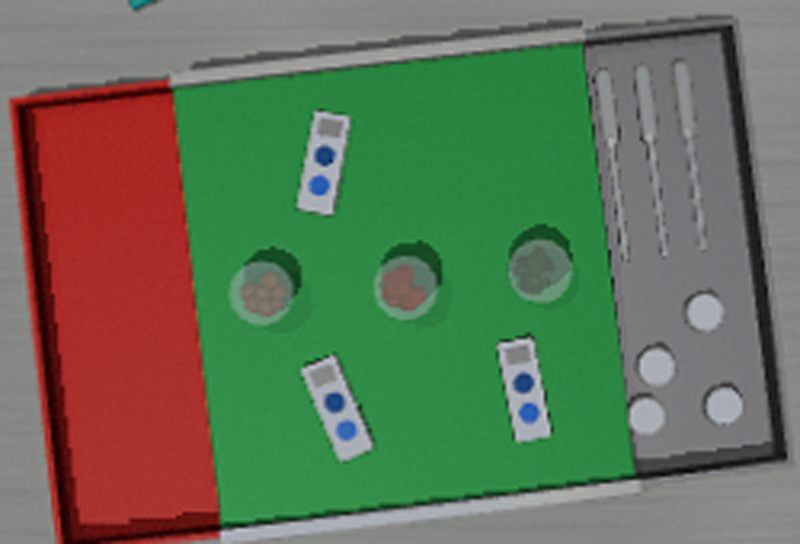

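The top picture shows the red tray at the board's left (+y) edge. My choices, with the look-alikes:
- **Used cassettes:** used_1 (323,271) and used_2 (264,278) lie in the near lane, and used_3 (259,198) lies alone in the far lane.
- **Cups:** they stand at (242,241), (287,239) and (328,234).
- **Look-alikes:** the turquoise cassette (201,140) and the pink cup (137,266) are both off the board and stay untouched.

The crop confirms the three white cassettes with blue dots.

```bash
cat > m.py <<'E'
from h import *
def poly(mask): return max(cv2.findContours(mask.astype('uint8'),0,2)[0],key=cv2.contourArea)[:,0,:]
def cassettes(p,F=None):
    hsv=cv2.cvtColor(p,cv2.COLOR_RGB2HSV); h,s,v=cv2.split(hsv)
    g=((h>45)&(h<75)&(s>120)&(v>60)).astype('uint8')
    g=cv2.morphologyEx(g,cv2.MORPH_OPEN,np.ones((5,5)))
    if F is None:
        hull=cv2.convexHull(poly(g))
        pts=np.array([world('top',q,.052)[:2] for q in hull[:,0]],np.float32)
        (c,wh,a)=cv2.minAreaRect(pts); a=np.radians(a)
        while a>np.pi/4:a-=np.pi/2
        F=(np.array(c),a); print('board',np.round(c,4),np.round(wh,4),round(a,3))
    n,l,st,ce=cv2.connectedComponentsWithStats(((((s<70)&(v>120))|((h>95)&(h<130)&(s>90)))).astype('uint8'))
    for i in range(1,n):
        if not 60<st[i,4]<1500: continue
        pts=np.array([world('top',q,.061)[:2] for q in poly(l==i)],np.float32)
        c,wh,a=cv2.minAreaRect(pts)
        b=toB(F,c)
        if abs(b[0])<.13 and abs(b[1])<.24: print('obj',np.round(ce[i]),'board xy',np.round(b,4),np.round(wh,3),round(a,1),st[i,4])
    return F
def R(a): return np.array([[np.cos(a),-np.sin(a)],[np.sin(a),np.cos(a)]])
def toB(F,p): return R(F[1]).T@(np.array(p)[:2]-F[0])
def toW(F,b): return F[0]+R(F[1])@np.array(b)
E
python3 - <<'E'
from m import *
from scipy.spatial.transform import Rotation as Ro
F=cassettes(cv2.imread('pics/top0.png')[...,::-1].copy())
for w in [(.51,-.019),(.499,.093),(.649,.1),(.563,.052),(.566,.136),(.584,-.026)]: print(np.round(toB(F,w),3))
s=env.get_state();print(s['time'],s['tool_rot'])
for b in [(-.073,-.11),(-.073,.14),(.073,-.05),(.073,.14)]:
  for k in (0,np.pi):
    rot=(Ro.from_euler('z',F[1]+np.pi/2+k)*Ro.from_euler('x',np.pi)).as_rotvec()
    q=env.solve_ik([*toW(F,b),.056],rot); print(b,k,None if q is None else np.round(q,2))
d=np.load('top0.npy');T=np.array(calibration('top')['cam_to_world']);print('camz',T[2,3],'board depth',d[265,290],d[220,300])
E
```

```text
board [0.5727 0.0498] [0.263  0.2486] 0.103
obj [261. 200.] board xy [0.0761 0.0394] [0.023 0.059] 78.7 357
obj [241. 239.] board xy [0.0076 0.0844] [0.028 0.025] 8.9 101
obj [323. 271.] board xy [-0.0715 -0.0631] [0.059 0.022] 10.5 353
obj [265. 277.] board xy [-0.0694  0.0483] [0.06  0.022] 22.5 358
[-0.069 -0.062]
[-0.069  0.051]
[0.081 0.042]
[-0.009  0.003]
[0.002 0.086]
[ 0.003 -0.077]
0.6 [6.08451400e-01 3.08207659e+00 1.15678859e-04]
(-0.073, -0.11) 0 [-0.29  0.3  -0.36  0.91  0.    1.18]
(-0.073, -0.11) 3.141592653589793 [-0.29  0.3  -0.36  0.91  0.   -1.96]
(-0.073, 0.14) 0 [ 0.2   0.3  -0.36  0.91  0.    1.67]
(-0.073, 0.14) 3.141592653589793 [ 0.2   0.3  -0.36  0.91  0.   -1.47]
(0.073, -0.05) 0 [-0.11  0.53  0.    1.04  0.    1.36]
(0.073, -0.05) 3.141592653589793 [-0.11  0.53  0.    1.04  0.   -1.79]
(0.073, 0.14) 0 [0.18 0.55 0.04 1.05 0.   1.65]
(0.073, 0.14) 3.141592653589793 [ 0.18  0.55  0.04  1.05  0.   -1.49]
camz 0.9831289877098279 board depth 0.92702097 0.93678105
```

```bash
cat > sw.py <<'E'
from m import *
from scipy.spatial.transform import Rotation as Ro
F=(np.array([.5727,.0498]),.097)   # mean of mask edge and tray-to-tray line
ROT=(Ro.from_euler('z',F[1]+np.pi/2)*Ro.from_euler('x',np.pi)).as_rotvec()
P=lambda x,y,z:[*toW(F,(x,y)),z]
def sweep(x,y0,y1,z=None):
    env.reach(P(x,y0,.13),ROT)
    env.move_linear(P(x,y0,.066),velocity=.15)
    if z is None:
        hit=env.move_linear(P(x,y0,.036),velocity=.02,threshold=3)
        t=env.get_state();print('touch',hit,t['tcp_pos'],t['wrist_force'],t['opening'])
        z=t['tcp_pos'][2]+.0025
    env.move_linear(P(x,y0,z),velocity=.1)
    print('pushed hit:',env.move_linear(P(x,y1,z),velocity=.1,threshold=25))
    s=env.get_state();print(s['time'],np.round(toB(F,s['tcp_pos']),3),s['wrist_force'])
    env.move_linear(P(x,y1,.13),velocity=.25)
    return z
E
python3 - <<'E'
from sw import *
env.reach(P(-.073,.006,.16),ROT)
env.gripper_to(.03)
sweep(-.072,.006,.139)
env.reach(P(-.073,.20,.25),ROT)
p,d=camera('top');cv2.imwrite('pics/a1.png',p[...,::-1]);cassettes(p,F)
p,d=camera('scene');cv2.imwrite('pics/s1.png',p[...,::-1])
cv2.imwrite('pics/b1.png',cv2.resize(p[90:290,130:400],None,fx=2.9,fy=2.9))
print(env.get_state()['time'])
E
```

```text
touch False [0.50052651 0.04880942 0.03613939] [ 0.24806394  0.03446553 -0.74355736] 0.029763668769735064
pushed hit: False
7.4 [-0.072  0.139] [0.17375741 0.23270063 0.4415548 ]
obj [261. 201.] board xy [0.0761 0.0395] [0.022 0.059] 78.2 324
obj [329. 231.] board xy [ 0.0027 -0.0805] [0.027 0.035] 9.4 107
obj [286. 238.] board xy [-0.0021  0.0008] [0.031 0.036] 52.4 153
obj [241. 241.] board xy [0.0035 0.0851] [0.034 0.034] 89.3 277
obj [323. 271.] board xy [-0.0709 -0.0633] [0.06  0.022] 10.5 364
obj [265. 279.] board xy [-0.0694  0.048 ] [0.059 0.021] 22.7 293
8.6167
```

View pics/b1.png

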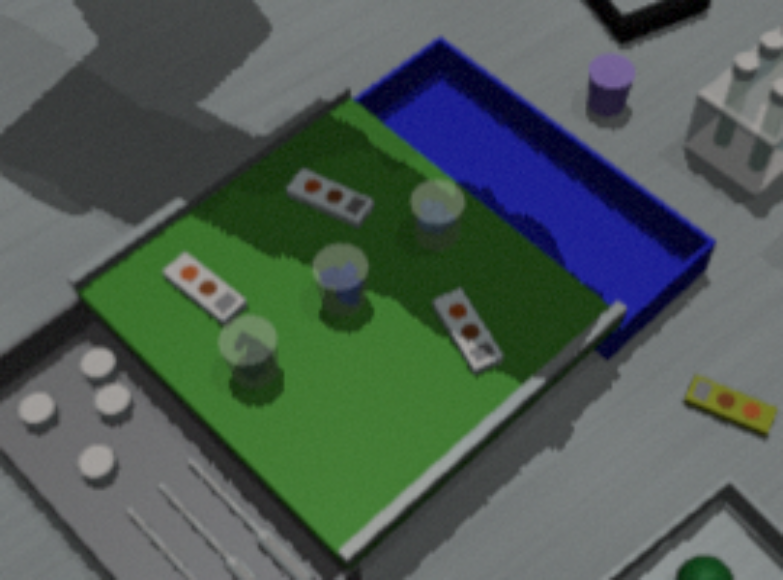

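Nothing moved: all three cassettes and all three cups are where they were (this crop has its red and blue channels swapped). The fingers passed over used_2, so I'll check where the tips are when the arm is down.

Run:
```python
from sw import *
env.reach(P(-.073,.004,.13),ROT)
env.move_linear(P(-.073,.004,.045),velocity=.15,threshold=5)
s=env.get_state();print(s['time'],s['tcp_pos'],s['opening'],s['wrist_force'])
p,d=camera('scene');cv2.imwrite('pics/b2.png',cv2.resize(p[20:290,100:400],None,fx=2.2,fy=2.2)[...,::-1])
```

```text
10.25 [0.5004913  0.04733196 0.04587942] 0.029733393833448037 [-0.40745385  0.16855016  0.49007008]
```

View pics/b2.png

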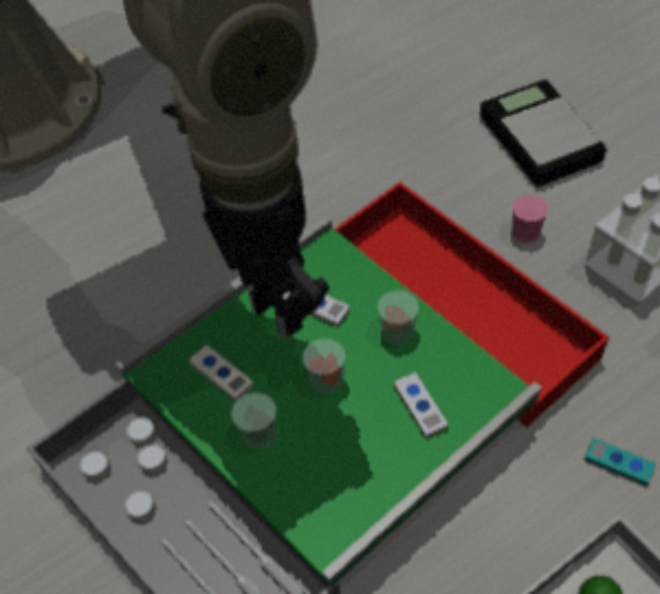

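Run:
```python
from sw import *
env.move_linear(P(-.073,.004,.075),velocity=.2)
env.gripper_to(0)
hit=env.move_linear(P(-.073,.004,.03),velocity=.02,threshold=3)
s=env.get_state();print(hit,s['time'],s['tcp_pos'],s['opening'],s['wrist_force'])
p,d=camera('scene');cv2.imwrite('pics/b3.png',cv2.resize(p[100:240,150:330],None,fx=4,fy=4)[...,::-1])
```

```text
False 13.4 [0.49972179 0.04671274 0.03006383] 0.00022158019607111556 [-0.75834859 -0.66896157 -0.16994442]
```

View pics/b3.png

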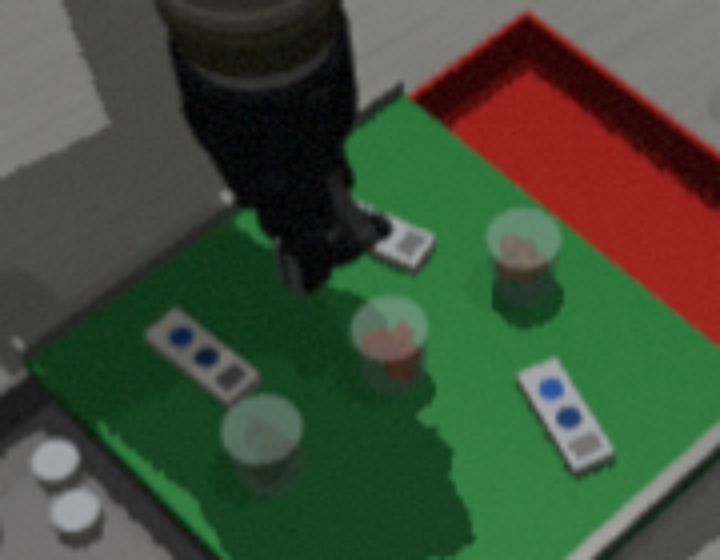

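Run:
```python
from sw import *
s=env.get_state();print(s['time'],np.round(s['tcp_pos'],4),s['opening'],np.round(s['joint_positions'],3),s['tool_rot'],ROT)
for n in ['scene','top']:
    p,d=camera(n);c=calibration(n);T=np.array(c['cam_to_world'])
    v,u=np.mgrid[0:420,0:560]; uv=np.stack([u,v],-1).reshape(-1,1,2).astype(np.float64)
    K=np.array([[c['fx'],0,c['cx']],[0,c['fy'],c['cy']],[0,0,1]])
    xy=cv2.undistortPoints(uv,K,np.array([c['k1'],0,0,0]))[:,0]; D=d.reshape(-1)
    W=(np.c_[xy[:,0]*D,-xy[:,1]*D,-D]@T[:3,:3].T+T[:3,3])
    B=(W[:,:2]-F[0])@R(F[1]); I=p.reshape(-1,3).astype(int)
    dark=(I.max(1)-I.min(1)<25)&(I.max(1)<75)
    m=(D>0)&(abs(B[:,0]+.073)<.07)&(abs(B[:,1]-.004)<.07)&(W[:,2]>.045)&dark
    for z in np.arange(.045,.2,.01):
        k=m&(W[:,2]>=z)&(W[:,2]<z+.01)
        if k.sum()>3: print(n,round(z,3),k.sum(),'x',np.round(np.percentile(B[k,0],[3,97]),3),'y',np.round(np.percentile(B[k,1],[3,97]),3))
```

```text
13.45 [0.4997 0.0467 0.0301] 4.598914847980922e-05 [-0.067  0.303 -0.433  0.834 -0.     1.407] [2.11105941e+00 2.32642988e+00 6.33683209e-05] [2.11113161e+00 2.32652697e+00 1.42458690e-16]
scene 0.045 56 x [-0.134 -0.052] y [-0.063  0.042]
scene 0.055 256 x [-0.14 -0.04] y [-0.064  0.044]
scene 0.065 37 x [-0.128 -0.059] y [-0.056  0.006]
scene 0.075 29 x [-0.078 -0.007] y [-0.016 -0.001]
scene 0.085 16 x [-0.078 -0.03 ] y [-0.013 -0.002]
scene 0.095 40 x [-0.1   -0.044] y [-0.009  0.009]
scene 0.105 91 x [-0.107 -0.037] y [-0.008  0.014]
scene 0.115 75 x [-0.116 -0.031] y [-0.012  0.009]
scene 0.125 56 x [-0.094 -0.023] y [-0.013 -0.004]
scene 0.135 100 x [-0.088 -0.011] y [-0.012  0.01 ]
scene 0.145 149 x [-0.079 -0.012] y [-0.014  0.014]
scene 0.155 102 x [-0.061 -0.027] y [-0.015  0.009]
scene 0.165 67 x [-0.05  -0.032] y [-0.006  0.011]
scene 0.175 47 x [-0.049 -0.035] y [-0.022  0.016]
scene 0.185 149 x [-0.077 -0.036] y [-0.032  0.023]
scene 0.195 171 x [-0.077 -0.035] y [-0.032  0.025]
top 0.045 5 x [-0.041 -0.03 ] y [-0.014  0.059]
top 0.135 55 x [-0.029 -0.012] y [-0.008  0.015]
top 0.145 79 x [-0.026 -0.013] y [-0.007  0.015]
top 0.155 5 x [-0.028 -0.026] y [0.002 0.006]
```

Run:
```python
from sw import *
for z in (.05,.06,.07,.08,.09): print(z,np.round(toB(F,world('scene',(225,172),z)),3))
hit=env.move_linear(P(-.073,.004,.008),velocity=.02,threshold=3)
s=env.get_state();print(hit,s['time'],s['tcp_pos'],s['opening'],s['wrist_force'])
p,d=camera('scene');cv2.imwrite('pics/b4.png',cv2.resize(p[100:240,150:330],None,fx=4,fy=4)[...,::-1])
```

```text
0.05 [-0.073  0.001]
0.06 [-0.067 -0.003]
0.07 [-0.06  -0.007]
0.08 [-0.054 -0.011]
0.09 [-0.048 -0.014]
True 13.9 [0.49982754 0.0467052  0.02856702] 0.0001986637373795544 [-0.75191345 -0.71755015  5.15885818]
```

View pics/b4.png

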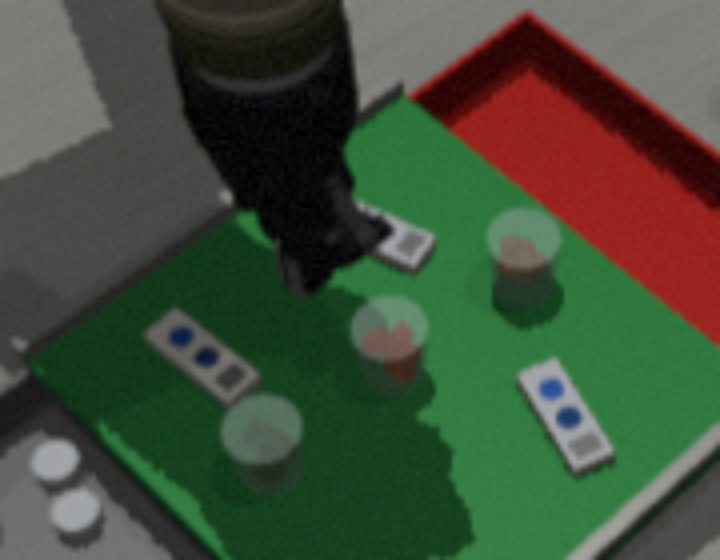

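The tips touch the board at a reported z of 0.0286, so the tool sits about 23 mm higher than reported. I'll sweep with closed fingers 3 mm above that contact height.

Run:
```python
from sw import *
z=.0316
env.move_linear(P(-.073,.004,z),velocity=.05)
env.move_linear(P(-.070,.008,z),velocity=.05)
print(env.move_linear(P(-.070,.142,z),velocity=.1,threshold=25))
env.move_linear(P(-.070,.142,.10),velocity=.25)
env.reach(P(-.0715,-.02,.10),ROT)
p,d=camera('top');cv2.imwrite('pics/c5.png',cv2.resize(p[150:330,150:410],None,fx=3,fy=3)[...,::-1]);cassettes(p,F)
print(env.get_state()['time'])
```

```text
False
obj [351. 194.] board xy [ 0.0564 -0.1325] [0.112 0.008] 5.8 157
obj [261. 200.] board xy [0.0759 0.04  ] [0.023 0.059] 78.1 363
obj [330. 234.] board xy [-0.0015 -0.0801] [0.034 0.034] 89.1 136
obj [289. 234.] board xy [ 0.0061 -0.0054] [0.031 0.014] 64.5 67
obj [242. 240.] board xy [0.0051 0.0821] [0.028 0.03 ] 89.3 178
obj [212. 280.] board xy [-0.063   0.1474] [0.057 0.021] 4.8 326
17.1083
```

View pics/c5.png

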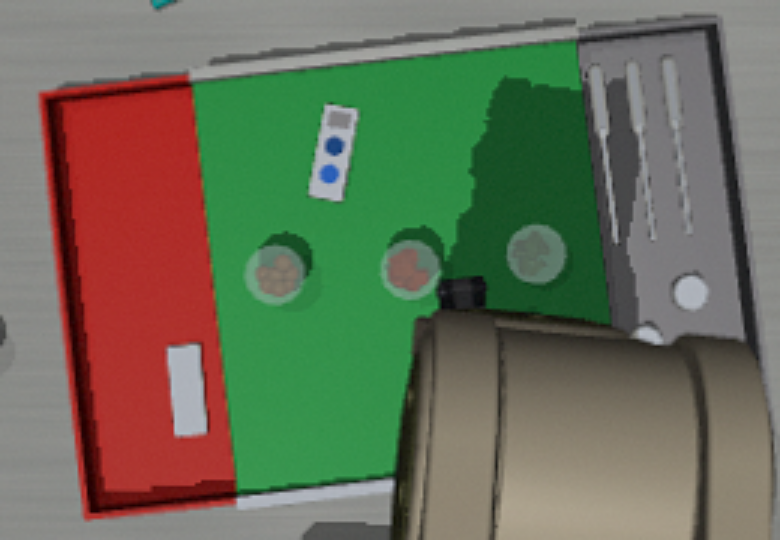

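used_2 lies flat in the red tray at crop (187,390), and the cups and used_3 haven't moved. Next are used_1 and used_3.

Run:
```python
from sw import *
z=.0316
def go(x,y0):
    env.reach(P(x,y0,.09),ROT)
    print('down',env.move_linear(P(x,y0,z),velocity=.12,threshold=6))
    zz=max(z,env.get_state()['tcp_pos'][2])
    print('push',env.move_linear(P(x,.142,z),velocity=.1,threshold=25))
    env.move_linear(P(x,.142,.10),velocity=.25)
go(-.072,-.103)
go(.076,-.001)
env.reach(P(0,-.0,.22),ROT)
env.move_joints([-1.0,*env.get_state()['joint_positions'][1:]])
p,d=camera('top');cv2.imwrite('pics/c6.png',cv2.resize(p[150:330,150:410],None,fx=3,fy=3)[...,::-1]);cassettes(p,F)
print(env.get_state()['time'])
```

```text
down False
push False
down False
push False
obj [205. 211.] board xy [0.068  0.1476] [0.057 0.021] 6.2 330
obj [330. 229.] board xy [ 0.0069 -0.0838] [0.029 0.018] 53.2 66
obj [242. 240.] board xy [0.0051 0.0821] [0.028 0.03 ] 89.3 168
obj [216. 281.] board xy [-0.0654  0.1407] [0.06  0.035] 3.5 549
obj [386. 276.] board xy [-0.0948 -0.1819] [0.02  0.017] 88.6 87
obj [362. 279.] board xy [-0.0938 -0.1342] [0.017 0.019] 89.1 87
27.4333
```

View pics/c6.png

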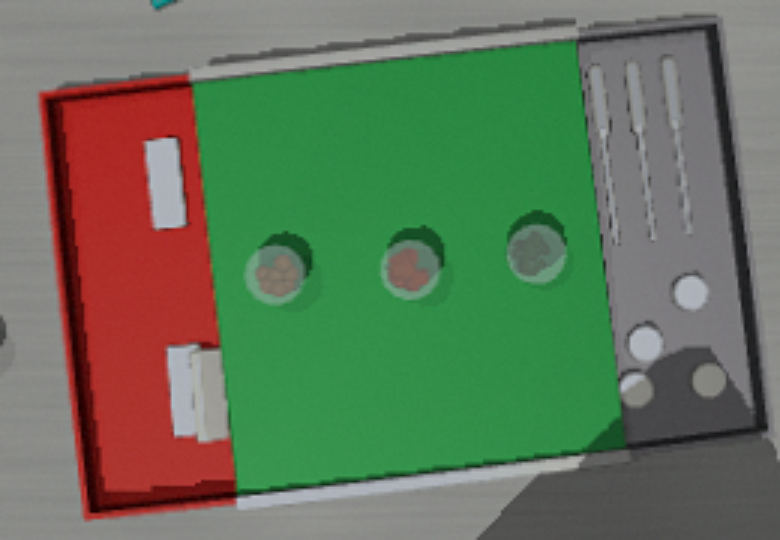

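used_2 and used_3 lie flat in the tray, and used_1 leans on used_2 next to the board edge at crop (210,395). I'll check its height from the depth picture.

Run:
```python
from sw import *
p,d=camera('top');c=calibration('top');T=np.array(c['cam_to_world'])
def pt(u,v):
    w=world('top',(u,v),0);o=T[:3,3];dirn=w-o;f=-(T[:3,:3].T@dirn)[2];return o+dirn*d[v,u]/f
for u in range(203,232,2):
    w=pt(u,281);print(u,p[281,u],np.round(toB(F,w),3),round(w[2],4))
```

```text
203 [173  51  46] [-0.067  0.172] 0.0037
205 [170  45  39] [-0.068  0.169] 0.0002
207 [174 186 195] [-0.068  0.164] 0.0111
209 [171 176 184] [-0.068  0.159] 0.0123
211 [171 177 184] [-0.069  0.156] 0.0099
213 [166 171 179] [-0.069  0.152] 0.0122
215 [174 176 167] [-0.069  0.147] 0.0205
217 [167 169 168] [-0.069  0.142] 0.0282
219 [157 158 150] [-0.07   0.139] 0.0197
221 [156 155 149] [-0.07   0.135] 0.0181
223 [156 156 149] [-0.071  0.131] 0.016
225 [ 65 114  73] [-0.072  0.128] 0.011
227 [ 55 149  77] [-0.069  0.121] 0.0487
229 [ 52 146  75] [-0.07   0.117] 0.0501
231 [ 51 145  75] [-0.07   0.113] 0.0484
```

```bash
python3 -c "
from rig import *
print(close_job())"
```

```text
the job is handed in; nothing more can be done
None
```

I swept all three used cassettes into the red tray and handed the job in at about 27 s of the 48 s; the last picture and depth check show all three inside the tray and the cups still standing in place, but the judge gave no verdict.

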